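# Roll the capacitor onto the camera's focus line and take the picture

## Robot

A 6-joint arm with a two-finger parallel gripper is mounted at the origin on the work surface. World frame = base frame: x ahead of the robot, y to its left, z up, the work surface at z = 0. Lengths are in mm, angles in rad, forces in N, time in s.
With the tool pointing down it reaches from about 400 to 925 mm from the base axis. Payload 12.5 kg.
Tool frame: the origin (TCP) lies at the centre of the arm's flange, where the gripper is bolted on; the fingertips stand 190 mm ahead of it and the grasp point (between the pads) lies 171 mm ahead of it; z points along the fingers, y is the line along which they close (so a half turn about z gives the same grasp; the last joint's range is limited). The gripper opens to 95 mm and grips with 3 to 60 N. Pads are 20 mm wide; open, the fingers measure 119 mm over their backs; the gripper's body (75 mm by 180 mm) begins 59 mm behind the grasp point.
Start: joints at [1.092, 0.491, 1.559, -0, 1.092, -0.106], TCP at [227.617, 582.079, 404.761] pointing down, gripper open.
Joint ranges: [-3.1, 3.1], [-0.84, 2.19], [0.05, 2.79], [-1.13, 4.28], [0.06, 2.93], [-2.69, 2.69]. Speed limits (rad/s): [2.22, 2.22, 2.79, 3.14, 3.14, 3.14].

## Interface

Orientations are given as [roll, pitch, yaw] about the fixed x, y, z axes, in that order (R = Rz(yaw) Ry(pitch) Rx(roll)).
In Python, from cell import env, read_camera, search_frame, cut_out gives the robot as it stands. The module is installed in compiled form; this text tells all that it offers.
- The arm moves only by the tool move_arm, never from a script. Its argument "commands" is a list of rows, each a list of 3 entries, a list of its own where there are three numbers: the shift along the world's x, y, z normalised to -1 to 1, where 1 is 0.03 m, then the turn about the world's z normalised to -1 to 1, where 1 is 0.08 rad, then the opening, from -1 (shut) to 1 (fully open), so that 0 is half open. A call has 1 to 20 rows; each row shifts and turns the commanded pose from where the row before left it; what a row does not reach is not made up. A row lasts 1/12 s, in which the tool goes at most 41.7 mm and 7.16 degrees, less where a joint would pass 70% of its speed; a pose out of reach is approached as far as the arm can. A call with a number of a shift or a turn outside -1 to 1 is refused whole. A call with a gripper value outside its range is refused whole. The fingers move at their own pace and stop on an object; the grip force is fixed at half the most. Time passes only in rows, so rows that do not move let the fingers close. It gives the time, the measured TCP pose, the force, the opening and the grip force at its end, in the units of the state.
- env.state(): the state, without advancing time (a new reading comes with each control period).
- read_camera(name): name is "scene" or "side" or "wrist"; returns a dict with "image" (384x512x3 uint8, red, green, blue), "fx", "fy", "cx", "cy" (pixels), "rvec" (rotation vector, rad) and "tvec" (3), from world to camera coordinates, as OpenCV has them. Camera axes: x right, y down, z forward; pixel columns grow to the right and rows downward; lengths in mm; the calibration is good to about 2 mm. A picture is of the moment at which its call begins. There is no depth.
- env.job_done(): hands the job in; it is judged then, once.
Trained networks look in a picture, given as the dict that the camera call returned (one of the last four; its "shot" number tells which), for a name from the list of things; names that differ only in an ending like _2 or _b are one class to them, and where a whole thing is asked for, a point or a joint stands for the part that bears it (a point fixed in the world has none). Each returns a list of dicts, best first, with "confidence" (0 to 1); they miss things now and then, are a little off and sometimes report something else, mostly with a low value. They report only what shows in the picture. A call takes as long as a camera call. They do not tell look-alikes from the thing itself.
- search_frame(thing, picture): "at" ([column, row] in pixels, amid what is visible of it).
- cut_out(thing, picture): "region" (384x512 bool, what is visible of it) and "at" ([column, row] in pixels, amid what is visible of it).
The state is a dict: "t": time; "joints": joint angles; "qvel": joint speeds; "tau": joint torques, N m; "eef_pos": TCP position; "tcp_rot": TCP orientation; "ft_force": force on the tool from outside, world axes, zero at the start; "moment": the same for the moment, N m; "opening": opening from 0.0 (shut) to 1.0 (fully open); "grip_force": force on a finger pad.
Only numpy, scipy, OpenCV 4.12 (cv2) and the standard library are available. Lean on these libraries where they do the work, as an engineer would, in place of code of your own. Each camera call takes 0.05 s, during which the arm holds its last target. There are 200 camera calls.

## Task

Roll the blue capacitor across the grey plate, touching only its top and pushing that sideways with the fingertips, in several strokes if need be, until it lies still, centred over and parallel to the red line; do not reach down beside it or pick it up. Only when it lies there, let go of, press the green button fully down to take the picture, and take the hand away. Leave the black capacitor and everything else on the bench where it is.

Things in the scene. Friction and masses are not known exactly. Their poses are not given: they have to be found in the camera images.
- plate: Fixed grey plate, 170 x 280 mm, 6 mm thick, red line 10 mm wide across its middle. Origin: on the table under the middle of the line. x runs along the line, away from the robot; y is the rolling direction (plate from -140 to +140 mm); z up. A small black camera stands at the line's far end (x = 80 to 151 mm, |y| under 25 mm, up to 58 mm high).
- blue_cap: Loose blue cylinder, diameter 35 mm, length 80 mm, 0.11 kg. Origin: centre, 23.5 mm above the table (top at 41 mm); x: long axis, nearly parallel to the line. Starts 60 to 85 mm to either side of the line. Fingertips pressed lightly on the top (5 to 10 N, about 0.6 mm down) and drawn sideways roll it half as far as they travel, up to about 20 mm a stroke; let go, it stops at once.
- stripe (a point): Middle of the white stripe along the blue capacitor's sleeve: on its surface, 17.5 mm from the axis. On top at the start, it goes round as the capacitor rolls (it passes underneath on the way to the line).
- black_cap: A second, black capacitor of the same size with a brass-coloured stripe; origin at its centre, x the long axis. It lies 60 to 85 mm from the line on the other side from the blue one. To be left alone.
- capture_top (a point): Top centre of the green push button (diameter 34 mm, 58 mm above the table) on a grey fixed box 80 x 70 x 36 mm at the robot's right. Pressed straight down; it takes about 5 N to push it fully home and springs back.
- capture (a joint): Travel of the green button in m: 0 released, 0.006 fully down.
- spool_mid (a point): Centre of an upright metal-coloured solder spool, diameter 58 mm, 46 mm high, loose. To be left alone.
- mug_mid (a point): Centre (half-way up) of a loose blue mug, diameter 80 mm plus handle, 90 mm high. To be left alone.
- multimeter: Loose yellow hand multimeter lying on its back, 85 x 170 x 36 mm; origin under its centre. To be left alone.
- screwdriver_grip (a point): Middle of the handle of a loose red screwdriver, 190 mm long, lying beyond the plate's right corner. To be left alone.
- bottle_mid (a point): Centre (half-way up) of a loose white bottle, diameter 48 mm, 110 mm high, with a red cap. To be left alone.
- parts_tin: Loose open steel parts tin, 85 x 75 x 28 mm; origin under its centre. To be left alone.
Mind the look-alikes: they are no part of the job. Leave any pink look-alike of the part that bears capture_top alone.

How it is judged (in metres and radians):
On the way, in this order (a step that is already met when the one before it is completed fails the run):
1. the blue capacitor rolls (its stripe goes underneath) (z of stripe in the frame of plate below 0.0175 m and z of blue_cap in the frame of plate below 0.0275 m), for 0.02 s.
2. the blue capacitor lies at rest on the red line, let go (y of blue_cap in the frame of plate between -0.008 and 0.008 m and x of blue_cap in the frame of plate between -0.035 and 0.035 m and angle between the x axis of blue_cap and the x axis of plate, either way round below 0.15 rad and z of blue_cap in the frame of plate below 0.0275 m and linear speed of blue_cap below 0.01 m/s and contact force between the fingers and blue_cap below 0.1 N), for 0.3 s.
3. the green button is pressed fully down (value of joint capture above 0.0048 m), for 0.02 s.
At the end, for the whole second after the job is handed in: Blue capacitor rolled, at rest on the plate: axis within 8 mm of the line's middle and 0.15 rad of parallel, centre within 35 mm of the line's middle lengthwise; the button was then pressed (4.8 mm or more) and is up again; black capacitor moved under 15 mm, others under 20 mm (y of blue_cap in the frame of plate between -0.008 and 0.008 m and x of blue_cap in the frame of plate between -0.035 and 0.035 m and angle between the x axis of blue_cap and the x axis of plate, either way round below 0.15 rad and z of blue_cap in the frame of plate below 0.0275 m and linear speed of blue_cap below 0.01 m/s and distance of each of spool_mid, mug_mid, multimeter, screwdriver_grip, bottle_mid, parts_tin from where it was at the start of the episode below 0.02 m and distance of black_cap from where it was at the start of the episode below 0.015 m and value of joint capture below 0.002 m); the robot touches nothing.
It fails at once if the blue capacitor is lifted (10 mm or more) or falls off the plate (z of blue_cap in the frame of plate above 0.0335 m or height (world z) of blue_cap below 0.0205 m).
It fails at once if the hand reaches down beside the blue capacitor, fingertips below its axis (horizontal distance between the grasp point and blue_cap below 0.05 m and height (world z) of the grasp point below 0.042 m).
It fails at once if the button is pressed (over 3 mm) while the blue capacitor is not on the line (value of joint capture above 0.003 m and not (y of blue_cap in the frame of plate between -0.01 and 0.01 m)).
It fails at once if the black capacitor is moved (15 mm or more) (distance of black_cap from where it was at the start of the episode above 0.015 m).
It fails at once if another thing on the bench is moved (20 mm or more) (distance of any of spool_mid, mug_mid, multimeter, screwdriver_grip, bottle_mid, parts_tin from where it was at the start of the episode above 0.02 m).
It also fails if it takes over 54 s, if anything falls off the work surface, if the arm or the gripper's body presses on something with over 40 N, if the wrist force passes 120 N, or if a joint passes its speed limit or range.

## Working session

There is one attempt and no reset: what is moved stays moved. The work goes in short steps, Python scripts to look and compute and a tool call to move; the robot and the scene stay as the last step left them, time stands still between calls to the robot, and variables do not carry over. Pictures are saved under pics/ and viewed, at most 10 in all, crops included, and the job is handed in when it is done.

Besides the shell and the picture viewer there is one more tool, called after ">>>" by a JSON object that holds its "api" and its "payload", one argument or row to a line. move_arm: Moves the arm, as the interface text tells. Its arguments: {"type":"object","properties":{"commands":{"type":"array","items":{"type":"array"}}},"required":["commands"]}

```bash
mkdir -p pics
cat > h.py <<'E'
import numpy as np, cv2
from cell import env, read_camera, search_frame, cut_out
def ray(p,uv):
    R=cv2.Rodrigues(np.array(p["rvec"],float))[0]; t=np.array(p["tvec"],float).ravel()
    d=R.T@np.array([(uv[0]-p["cx"])/p["fx"],(uv[1]-p["cy"])/p["fy"],1.]); return -R.T@t,d
def onz(p,uv,z):
    c,d=ray(p,uv); return (c+d*(z-c[2])/d[2])
def save(p,n): cv2.imwrite(f"pics/{n}.png",cv2.cvtColor(p["image"],cv2.COLOR_RGB2BGR))
E
python3 - <<'E'
from h import *
ps={n:read_camera(n) for n in("scene","side","wrist")}
cv2.imwrite("pics/a.png",cv2.cvtColor(cv2.resize(np.hstack([ps["scene"]["image"],ps["side"]["image"]]),(800,300),interpolation=cv2.INTER_AREA),cv2.COLOR_RGB2BGR))
save(ps["scene"],"scene")
print(env.state())
for n in ps:
  print(n,ray(ps[n],(256,192)))
  for th,z in(("blue_cap",23.5),("black_cap",23.5),("plate",6),("capture_top",58),("stripe",41)):
    for r in search_frame(th,ps[n])[:3]: print(n,th,np.round(r["at"]),round(r["confidence"],2),onz(ps[n],r["at"],z).round())
E
```

```text
{'t': 0.15, 'joints': array([ 1.09238456e+00,  4.91435429e-01,  1.55930491e+00, -9.36420515e-06,
        1.09171021e+00, -1.05547615e-01]), 'qvel': array([-6.12246986e-04, -4.21684537e-03, -2.21237482e-03, -9.48451939e-04,
       -1.96235556e-05,  1.84939399e-03]), 'tau': array([ 1.36149971e-03, -6.12893343e+01, -2.58280867e+01,  6.92695775e-02,
        4.72499337e-02, -7.81360495e-05]), 'eef_pos': array([227.6197107 , 582.06144409, 404.28858141]), 'tcp_rot': array([-3.14073866e+00, -8.21202324e-05,  2.76873279e+00]), 'ft_force': array([-0.52472172,  0.04584156,  0.11524503]), 'moment': array([ 0.04769625,  0.01206953, -0.00195843]), 'grip_force': 0.0, 'opening': 1.0000268203891272}
scene (array([1304.05718912, -449.41198376,  764.80603209]), array([-0.69618699,  0.3877543 , -0.6042393 ]))
scene blue_cap [310. 201.] 0.89 [569. 144.  24.]
scene blue_cap [216. 287.] 0.19 [ 719. -234.   23.]
scene black_cap [269. 210.] 0.74 [542.  17.  24.]
scene plate [297. 218.] 0.56 [596.  79.   6.]
scene stripe [315. 202.] 0.68 [597. 139.  41.]
side (array([ 231.33051219, -939.87534815,  869.3977145 ]), array([ 0.21714848,  0.72962101, -0.64848288]))
side blue_cap [262. 167.] 0.54 [579. 148.  24.]
side black_cap [270. 187.] 0.52 [572.  22.  24.]
side plate [272. 181.] 0.64 [595.  76.   6.]
side capture_top [306. 293.] 0.58 [ 511. -449.   58.]
side capture_top [283. 263.] 0.43 [ 489. -340.   58.]
side capture_top [272. 182.] 0.27 [572.   8.  58.]
side stripe [264. 170.] 0.6 [574. 108.  41.]
wrist (array([158.19404635, 608.61788701, 382.91263163]), array([ 0.24042624, -0.09833206, -0.96568134]))
```

View pics/scene.png

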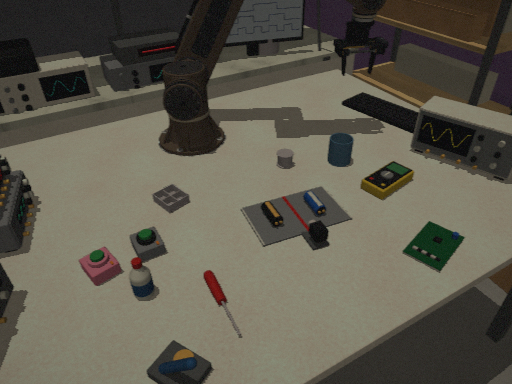

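View pics/a.png

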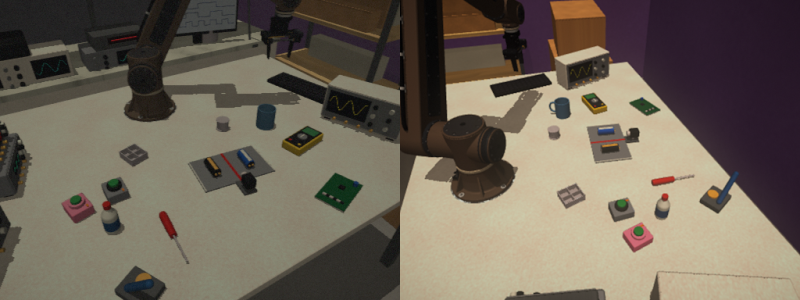

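The grey plate is at about (297,218) in the scene picture. Blue cap candidates are the capacitor at (315,203), the mug at (340,150) and the bottle at (142,280). I choose (315,203), since it is on the plate with the white stripe. The black cap is at (270,212). Button candidates are the grey box at (147,240) and the pink look-alike at (99,263). I choose the grey one, which the side view puts at about (489,-340).

Next I move above the plate for a closer look.

>>> {"api": "move_arm", "payload": {
  "commands": [
    [[0.65, -0.91, 0], -0.8, 0],
    [[0.65, -0.91, 0], -0.8, 0],
    [[0.65, -0.91, 0], -0.8, 0],
    [[0.65, -0.91, 0], -0.8, 0],
    [[0.65, -0.91, 0], -0.8, 0],
    [[0.65, -0.91, 0], -0.8, 0],
    [[0.65, -0.91, 0], -0.8, 0],
    [[0.65, -0.91, 0], -0.8, 0],
    [[0.65, -0.91, 0], -0.8, 0],
    [[0.65, -0.91, 0], -0.8, 0],
    [[0.65, -0.91, 0], -0.8, 0],
    [[0.65, -0.91, 0], -0.8, 0],
    [[0.65, -0.91, 0], -0.8, 0],
    [[0.65, -0.91, 0], -0.8, 0],
    [[0.65, -0.91, 0], -0.8, 0],
    [[0.65, -0.91, 0], -0.8, 0],
    [[0.65, -0.91, 0], -0.8, 0],
    [[0.65, -0.91, 0], -0.8, 0]
  ]
}}

```text
t: 2.4
eef_pos: [579.4, 89.1, 404.9]
tcp_rot: [3.141, 0.0, 1.613]
ft_force: [-0.1, 1.1, 0.1]
opening: 0.5
grip_force: 0.0
```

```bash
cat >> h.py <<'E'
def axis(p,mask,z):
    m=mask.astype(np.uint8); c=max(cv2.findContours(m,cv2.RETR_EXTERNAL,cv2.CHAIN_APPROX_NONE)[0],key=cv2.contourArea)
    w=np.array([onz(p,q[0],z)[:2] for q in c],np.float32); (x,y),(a,b),th=cv2.minAreaRect(w)
    th=th if a>=b else th+90; th=(th+90)%180-90
    return np.round([x,y,a,b,th],1)
def redline(p):
    I=p["image"].astype(int); return (I[...,0]>90)&(I[...,0]>2*I[...,1])&(I[...,0]>2*I[...,2])
E
python3 - <<'E'
from h import *
p=read_camera("wrist"); save(p,"w1"); s=env.state(); print(s["eef_pos"],s["tcp_rot"],s["opening"],s["t"])
print("red",axis(p,redline(p),6))
for th,z in(("blue_cap",32),("black_cap",32),("plate",6)):
  for r in cut_out(th,p)[:2]: print(th,r["at"],round(r["confidence"],2),axis(p,r["region"],z))
for r in search_frame("stripe",p)[:2]: print(r,onz(p,r["at"],41))
E
```

```text
[582.16702339  85.32533473 404.70161255] [3.13959073e+00 1.25727095e-03 1.60651674e+00] 0.4977180181236746 2.45
red [577.5  84.4  10.3 166.8  -7.9]
blue_cap [260.3, 117.3] 0.97 [582.5 148.7  35.2  85.1  -7.6]
black_cap [243.3, 232.0] 0.82 [560.4  19.2  36.8  84.3  -5.6]
black_cap [30.0, 54.6] 0.74 [344.3 205.2  58.8  67.   -9.7]
plate [263.9, 159.5] 0.94 [616.6  83.3 278.7 258.4  82.8]
{'at': [260.2, 116.8], 'confidence': 0.66} [579.74732741 152.22823492  41.        ]
```

View pics/w1.png

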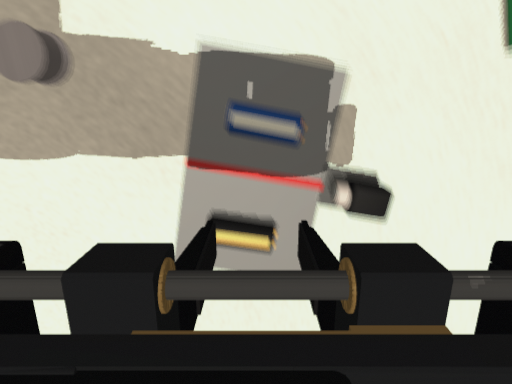

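The picture shows the blue cap with its white stripe at (265,122), the red line from (188,162) to (322,186), and the black cap at (243,236). The arm was still settling, so I let it rest and measure again.

>>> {"api": "move_arm", "payload": {
  "commands": [
    [[0, 0, 0], 0, 0],
    [[0, 0, 0], 0, 0],
    [[0, 0, 0], 0, 0]
  ]
}}

```text
t: 2.9
eef_pos: [578.2, 91.5, 405.0]
tcp_rot: [3.141, 0.0, 1.618]
ft_force: [-0.1, 0.4, -0.3]
opening: 0.5
grip_force: 0.0
```

Run:
```python
from h import *
p=read_camera("wrist"); s=env.state(); print(s["eef_pos"],s["tcp_rot"],s["opening"],s["t"])
print("red",axis(p,redline(p),6))
for th,z in(("blue_cap",32),("black_cap",32)):
  r=cut_out(th,p)[0]; print(th,r["at"],round(r["confidence"],2),axis(p,r["region"],z))
r=search_frame("stripe",p)[0]; print(r,onz(p,r["at"],41))
cv2.imwrite("pics/c1.png",cv2.cvtColor(cv2.resize(p["image"][30:280,150:400],(600,600)),cv2.COLOR_RGB2BGR))
```

```text
[578.28401387  91.4100308  404.96765617] [3.14123699e+00 1.11161820e-05 1.61812056e+00] 0.497787032581361 2.95
red [573.5  87.9   9.6 168.6  -6.9]
blue_cap [263.8, 121.9] 0.9 [582.3 148.9  35.4  84.9  -7.9]
black_cap [244.9, 231.6] 0.73 [560.8  19.   38.9  85.4  -4.7]
{'at': [260.5, 120.0], 'confidence': 0.55} [578.7595912 151.3849551  41.       ]
```

View pics/c1.png

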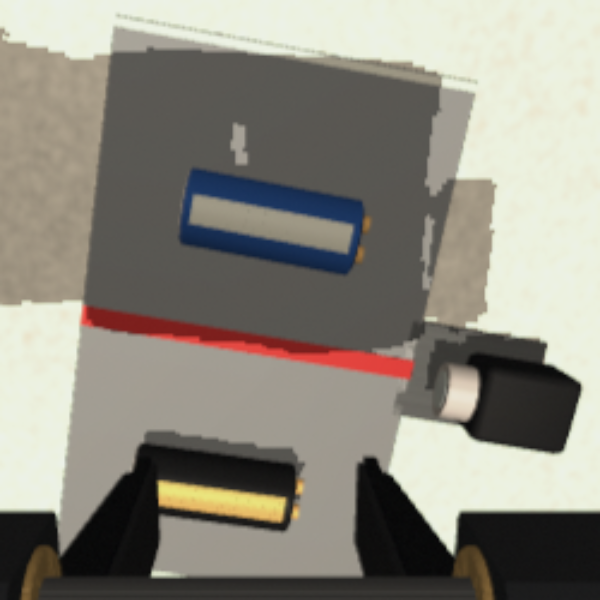

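The close crop shows the blue cap with its white stripe on top and two leads at the right end, at crop (272,222). The red line is at crop y≈345, and the black cap sits near (220,490). So blue is about 62 mm on the +y side, and it must roll in the -y direction. I line the hand up with it.

>>> {"api": "move_arm", "payload": {
  "commands": [
    [[0.012, 0.364, -0.917], -0.35, -0.2],
    [[0.012, 0.364, -0.917], -0.35, -0.2],
    [[0.012, 0.364, -0.917], -0.35, -0.2],
    [[0.012, 0.364, -0.917], -0.35, -0.2],
    [[0.012, 0.364, -0.917], -0.35, -0.2],
    [[0.012, 0.364, -0.917], -0.35, -0.2],
    [[0, 0, 0], 0, -0.2],
    [[0, 0, 0], 0, -0.2],
    [[0, 0, 0], 0, -0.2],
    [[0, 0, 0], 0, -0.2]
  ]
}}

```text
t: 3.93
eef_pos: [581.2, 155.7, 241.6]
tcp_rot: [3.139, -0.001, 1.449]
ft_force: [-0.5, -1.3, -1.3]
opening: 0.401
grip_force: 0.0
```

Run:
```python
from h import *
p=read_camera("wrist"); s=env.state(); print(s["eef_pos"],s["tcp_rot"],s["ft_force"])
print("red",axis(p,redline(p),6))
r=cut_out("blue_cap",p)[0]; print(r["at"],round(r["confidence"],2),axis(p,r["region"],32))
save(p,"w2")
```

```text
[581.10691289 155.70201945 241.54598702] [ 3.13888862e+00 -6.95436464e-04  1.44873448e+00] [ 0.38873487 -0.7008138  -0.01793835]
red [572.3  85.4   3.5  65.8  -6.3]
[256.2, 225.3] 0.6 [582.9 152.   36.7  85.9  -7.7]
```

View pics/w2.png

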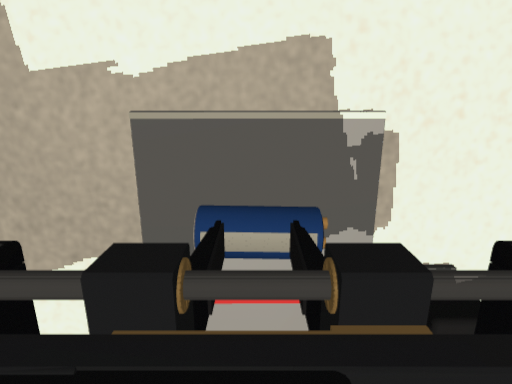

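The hand is centred and parallel over the blue cap at (258,232), with the line parallel in view. I descend gently.

>>> {"api": "move_arm", "payload": {
  "commands": [
    [[0, 0, -0.1], 0, -0.2],
    [[0, 0, -0.1], 0, -0.2],
    [[0, 0, -0.1], 0, -0.2],
    [[0, 0, -0.02], 0, -0.2],
    [[0, 0, -0.02], 0, -0.2],
    [[0, 0, 0], 0, -0.2],
    [[0, 0, 0], 0, -0.2],
    [[0, 0, 0], 0, -0.2]
  ]
}}

```text
t: 4.7
eef_pos: [580.8, 156.3, 231.0]
tcp_rot: [3.14, -0.0, 1.449]
ft_force: [-4.5, -0.3, 18.7]
opening: 0.397
grip_force: 9.4
```

>>> {"api": "move_arm", "payload": {
  "commands": [
    [[0, 0, 0.02], 0, -0.2],
    [[0, 0, 0], 0, -0.2],
    [[0, 0, 0], 0, -0.2]
  ]
}}

```text
t: 4.95
eef_pos: [580.8, 156.3, 231.1]
tcp_rot: [3.14, -0.0, 1.449]
ft_force: [-3.3, 0.3, 13.3]
opening: 0.399
grip_force: 6.6
```

>>> {"api": "move_arm", "payload": {
  "commands": [
    [[0, 0, 0.02], 0, -0.2],
    [[0, 0, 0], 0, -0.2],
    [[-0.008, -0.064, 0], 0, -0.2],
    [[-0.0155, -0.128, 0], 0, -0.2],
    [[-0.0155, -0.128, 0], 0, -0.2],
    [[0, 0, 0], 0, -0.2],
    [[0, 0, 0], 0, -0.2]
  ]
}}

```text
t: 5.53
eef_pos: [579.6, 146.4, 231.2]
tcp_rot: [3.141, -0.0, 1.449]
ft_force: [-2.4, -0.0, 9.3]
opening: 0.398
grip_force: 4.5
```

Run:
```python
from h import *
p=read_camera("wrist"); s=env.state(); print(s["eef_pos"],s["ft_force"])
r=cut_out("blue_cap",p)[0]; print(r["at"],round(r["confidence"],2),axis(p,r["region"],32))
```

```text
[579.61250756 146.49808916 231.19938438] [-2.92663553 -0.03054039  9.63450039]
[259.0, 223.2] 0.6 [582.1 147.2  35.4  85.5  -8. ]
```

Rolling works at about half the finger travel. I finish the stroke, lift, go back and touch down again.

>>> {"api": "move_arm", "payload": {
  "commands": [
    [[-0.0155, -0.128, 0], 0, -0.2],
    [[-0.0155, -0.128, 0], 0, -0.2],
    [[-0.0155, -0.128, 0], 0, -0.2],
    [[-0.0155, -0.128, 0], 0, -0.2],
    [[-0.0155, -0.128, 0], 0, -0.2],
    [[0, 0, 0], 0, -0.2],
    [[0, 0, 0], 0, -0.2],
    [[0, 0, 0.1], 0, -0.2],
    [[0, 0, 0.2], 0, -0.2],
    [[0.03, 0.25, 0], 0, -0.2],
    [[0.03, 0.25, 0], 0, -0.2],
    [[0, 0, 0], 0, -0.2],
    [[0, 0, 0], 0, -0.2],
    [[0, 0, 0], 0, -0.2]
  ]
}}

```text
t: 6.8
eef_pos: [579.0, 142.7, 239.4]
tcp_rot: [-3.141, 0.0, 1.449]
ft_force: [-0.1, -0.1, 0.2]
opening: 0.397
grip_force: 0.0
```

Run:
```python
from h import *
p=read_camera("wrist"); s=env.state(); print(s["eef_pos"],s["ft_force"])
print("red",axis(p,redline(p),6))
r=cut_out("blue_cap",p)[0]; print(r["at"],round(r["confidence"],2),axis(p,r["region"],32))
```

```text
[579.01373912 142.49697306 239.46166166] [-0.89120787  0.07399986  0.6814133 ]Traceback (most recent call last):
  File "<stdin>", line 3, in <module>
  File "h.py", line 10, in axis
    m=mask.astype(np.uint8); c=max(cv2.findContours(m,cv2.RETR_EXTERNAL,cv2.CHAIN_APPROX_NONE)[0],key=cv2.contourArea)
                               ~~~^^^^^^^^^^^^^^^^^^^^^^^^^^^^^^^^^^^^^^^^^^^^^^^^^^^^^^^^^^^^^^^^^^^^^^^^^^^^^^^^^^^^
ValueError: max() iterable argument is empty
```

>>> {"api": "move_arm", "payload": {
  "commands": [
    [[0, 0, -0.15], 0, -0.2],
    [[0, 0, -0.1], 0, -0.2],
    [[0, 0, -0.05], 0, -0.2],
    [[0, 0, 0], 0, -0.2],
    [[0, 0, 0], 0, -0.2],
    [[-0.0155, -0.128, 0], 0, -0.2],
    [[-0.0155, -0.128, 0], 0, -0.2],
    [[-0.0155, -0.128, 0], 0, -0.2],
    [[-0.0155, -0.128, 0], 0, -0.2],
    [[0, 0, 0], 0, -0.2]
  ]
}}

```text
t: 7.68
eef_pos: [577.0, 126.5, 231.2]
tcp_rot: [-3.141, 0.0, 1.448]
ft_force: [-3.2, -0.3, 10.5]
opening: 0.399
grip_force: 5.0
```

>>> {"api": "move_arm", "payload": {
  "commands": [
    [[-0.0155, -0.128, 0], 0, -0.2],
    [[-0.0155, -0.128, 0], 0, -0.2],
    [[-0.0155, -0.128, 0], 0, -0.2],
    [[-0.0155, -0.128, 0], 0, -0.2],
    [[0, 0, 0], 0, -0.2],
    [[0, 0, 0], 0, -0.2],
    [[0, 0, 0.1], 0, -0.2],
    [[0, 0, 0.2], 0, -0.2],
    [[0.031, 0.26, 0], 0, -0.2],
    [[0.031, 0.26, 0], 0, -0.2],
    [[0, 0, 0], 0, -0.2],
    [[0, 0, 0], 0, -0.2],
    [[0, 0, 0], 0, -0.2]
  ]
}}

```text
t: 8.77
eef_pos: [577.1, 127.5, 239.4]
tcp_rot: [-3.141, 0.0, 1.449]
ft_force: [-0.3, -0.1, -0.7]
opening: 0.4
grip_force: 0.0
```

Run:
```python
from h import *
p=read_camera("wrist"); s=env.state(); print(s["eef_pos"],s["ft_force"])
for r in cut_out("blue_cap",p)[:1]: print(r["at"],round(r["confidence"],2),axis(p,r["region"],32))
save(p,"w3")
```

```text
[577.15681472 127.353791   239.46389838] [-0.21206619 -0.25031616  0.12214481]
[259.4, 228.7] 0.89 [579.1 122.3  36.   86.5  -7. ]
```

View pics/w3.png

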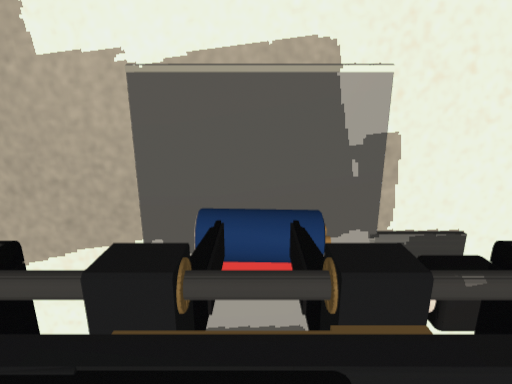

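The stripe has gone round, and the cap at (260,235) is still parallel with the line just ahead of it at row 266. I make the third stroke, then lift off and look from higher up.

>>> {"api": "move_arm", "payload": {
  "commands": [
    [[0, 0, -0.15], 0, -0.2],
    [[0, 0, -0.1], 0, -0.2],
    [[0, 0, -0.05], 0, -0.2],
    [[0, 0, 0], 0, -0.2],
    [[0, 0, 0], 0, -0.2],
    [[-0.0155, -0.128, 0], 0, -0.2],
    [[-0.0155, -0.128, 0], 0, -0.2],
    [[-0.0155, -0.128, 0], 0, -0.2],
    [[-0.0155, -0.128, 0], 0, -0.2],
    [[0, 0, 0], 0, -0.2]
  ]
}}

```text
t: 9.7
eef_pos: [575.1, 111.4, 231.2]
tcp_rot: [-3.141, 0.0, 1.448]
ft_force: [-3.4, 0.5, 10.2]
opening: 0.4
grip_force: 5.0
```

>>> {"api": "move_arm", "payload": {
  "commands": [
    [[-0.0155, -0.128, 0], 0, -0.2],
    [[-0.0155, -0.128, 0], 0, -0.2],
    [[-0.0155, -0.128, 0], 0, -0.2],
    [[-0.0155, -0.128, 0], 0, -0.2],
    [[0, 0, 0], 0, -0.2],
    [[0, 0, 0], 0, -0.2],
    [[0, 0, 0.1], 0, -0.2],
    [[0, 0, 0.2], 0, -0.2],
    [[0.031, 0.26, 0], 0, -0.2],
    [[0.031, 0.26, 0], 0, -0.2],
    [[0, 0, 1], 0, -0.2],
    [[0, 0, 1], 0, -0.2],
    [[0, 0, 1], 0, -0.2],
    [[0, 0, 0], 0, -0.2],
    [[0, 0, 0], 0, -0.2],
    [[0, 0, 0], 0, -0.2],
    [[0, 0, 0], 0, -0.2]
  ]
}}

```text
t: 11.12
eef_pos: [575.2, 112.5, 328.5]
tcp_rot: [-3.14, 0.0, 1.449]
ft_force: [-0.1, 0.6, -0.8]
opening: 0.398
grip_force: 0.0
```

Run:
```python
from h import *
p=read_camera("wrist"); s=env.state(); print(s["eef_pos"],s["ft_force"])
for r in cut_out("blue_cap",p)[:1]: print(r["at"],round(r["confidence"],2),axis(p,r["region"],32))
print("red",axis(p,redline(p),6), ray(p,(256,192))[0])
save(p,"w4")
```

```text
[575.25688847 112.38923587 328.4169516 ] [-0.55210559 -0.34187243 -0.31139843]
[260.2, 193.1] 0.75 [576.3 106.   34.8  85.5  -7. ]
red [509.1  95.9   8.4  39.1  -7. ] [583.78164942 185.62642075 307.10824509]
```

View pics/w4.png

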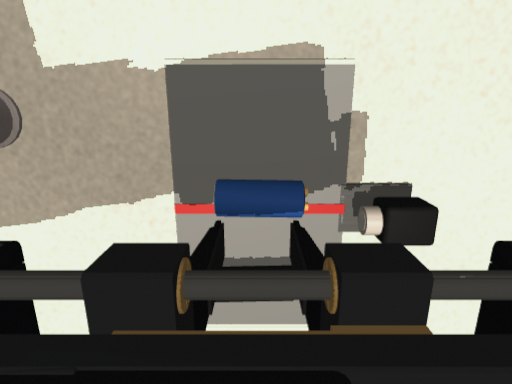

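The cap at (260,197) covers the line's upper edge, with the line at row 209. About 15.8 mm is left, so I make the last stroke with about 31.6 mm of finger travel.

>>> {"api": "move_arm", "payload": {
  "commands": [
    [[0, 0, -1], 0, -0.2],
    [[0, 0, -1], 0, -0.2],
    [[0, 0, -1], 0, -0.2],
    [[0, 0, 0], 0, -0.2],
    [[0, 0, 0], 0, -0.2],
    [[0, 0, -0.15], 0, -0.2],
    [[0, 0, -0.1], 0, -0.2],
    [[0, 0, -0.05], 0, -0.2],
    [[0, 0, 0], 0, -0.2],
    [[0, 0, 0], 0, -0.2],
    [[-0.0155, -0.131, 0], 0, -0.2],
    [[-0.0155, -0.131, 0], 0, -0.2],
    [[-0.0155, -0.131, 0], 0, -0.2],
    [[-0.0155, -0.131, 0], 0, -0.2],
    [[0, 0, 0], 0, -0.2]
  ]
}}

```text
t: 12.47
eef_pos: [573.4, 95.5, 231.2]
tcp_rot: [3.141, 0.0, 1.448]
ft_force: [-1.5, 0.3, 6.7]
opening: 0.399
grip_force: 3.1
```

>>> {"api": "move_arm", "payload": {
  "commands": [
    [[-0.0155, -0.131, 0], 0, -0.2],
    [[-0.0155, -0.131, 0], 0, -0.2],
    [[-0.0155, -0.131, 0], 0, -0.2],
    [[-0.0155, -0.131, 0], 0, -0.2],
    [[0, 0, 0], 0, -0.2],
    [[0, 0, 0], 0, -0.2],
    [[0, 0, 0], 0, -0.2],
    [[0, 0, 0.1], 0, -0.2],
    [[0, 0, 0.2], 0, -0.2],
    [[0, 0, 1], 0, -0.2],
    [[0, 0, 1], 0, -0.2],
    [[0, 0, 1], 0, -0.2],
    [[0, 0, 0], 0, -0.2],
    [[0, 0, 0], 0, -0.2],
    [[0, 0, 0], 0, -0.2],
    [[0, 0, 0], 0, -0.2]
  ]
}}

```text
t: 13.8
eef_pos: [571.4, 80.6, 328.7]
tcp_rot: [-3.14, 0.0, 1.449]
ft_force: [0.6, -0.3, -0.2]
opening: 0.4
grip_force: 0.0
```

Run:
```python
from h import *
p=read_camera("wrist"); s=env.state(); print(s["eef_pos"],s["ft_force"])
for r in cut_out("blue_cap",p)[:1]: print(r["at"],round(r["confidence"],2),axis(p,r["region"],23.5))
m=redline(p).astype(np.uint8); n,l,st,c=cv2.connectedComponentsWithStats(m)
for i in range(1,n):
  if st[i,4]>20: print(st[i],axis(p,l==i,6))
save(p,"w5")
q=read_camera("side")
for r in search_frame("capture_top",q)[:3]: print(r,onz(q,r["at"],58))
q=read_camera("scene")
for r in search_frame("capture_top",q)[:3]: print(r,onz(q,r["at"],58))
```

```text
[571.49667483  80.63946178 328.61189474] [ 0.04579551 -0.48341112  1.53665756]
[256.4, 179.9] 0.65 [573.6  87.6  35.6  87.2  -7.9]
[173 173  40   9 355] [509.1  95.5   8.   38.4  -7. ]
[305 172  42  10 347] [637.7  80.2   8.9  39.7  -7. ]
{'at': [304.7, 294.5], 'confidence': 0.65} [ 506.80724051 -453.13687112   58.        ]
{'at': [284.5, 263.1], 'confidence': 0.57} [ 491.76392432 -342.57598383   58.        ]
{'at': [93.5, 256.8], 'confidence': 0.55} [ 515.3301068  -460.07317166   58.        ]
{'at': [141.3, 231.8], 'confidence': 0.51} [ 487.06490354 -334.56965418   58.        ]
```

View pics/w5.png

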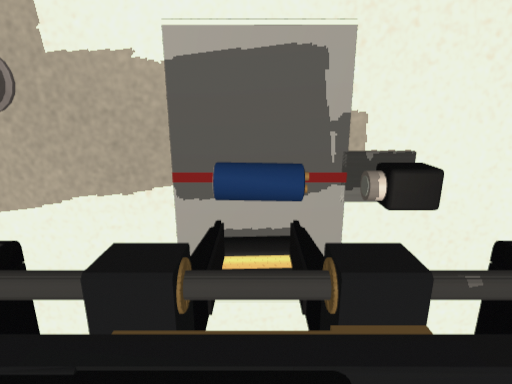

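The cap at (259,182) now lies over the line within about 1 mm, parallel and let go. Next I go to the grey button, with a check from above.

>>> {"api": "move_arm", "payload": {
  "commands": [
    [[-0.181, -0.93, 0.2], 0, -1],
    [[-0.181, -0.93, 0.2], 0, -1],
    [[-0.181, -0.93, 0], 0, -1],
    [[-0.181, -0.93, 0], 0, -1],
    [[-0.181, -0.93, 0], 0, -1],
    [[-0.181, -0.93, 0], 0, -1],
    [[-0.181, -0.93, 0], 0, -1],
    [[-0.181, -0.93, 0], 0, -1],
    [[-0.181, -0.93, 0], 0, -1],
    [[-0.181, -0.93, 0], 0, -1],
    [[-0.181, -0.93, 0], 0, -1],
    [[-0.181, -0.93, 0], 0, -1],
    [[-0.181, -0.93, 0], 0, -1],
    [[-0.181, -0.93, 0], 0, -1],
    [[-0.181, -0.93, 0], 0, -1],
    [[0, 0, 0], 0, -1],
    [[0, 0, 0], 0, -1],
    [[0, 0, 0], 0, -1],
    [[0, 0, 0], 0, -1],
    [[0, 0, 0], 0, -1]
  ]
}}

```text
t: 15.77
eef_pos: [490.5, -336.8, 341.8]
tcp_rot: [3.142, -0.0, 1.45]
ft_force: [-0.0, -0.5, 0.4]
opening: 0.004
grip_force: 0.0
```

Run:
```python
from h import *
p=read_camera("wrist"); s=env.state(); print(s["eef_pos"],s["tcp_rot"],s["opening"])
for r in search_frame("capture_top",p)[:3]: print(r,onz(p,r["at"],58))
I=p["image"].astype(int); g=(I[...,1]>1.5*I[...,0])&(I[...,1]>1.5*I[...,2])&(I[...,1]>50)
print("green",axis(p,g,58))
save(p,"w6")
```

```text
[ 490.51254333 -336.88039765  341.80066464] [ 3.14150672e+00 -4.78856373e-05  1.45001945e+00] 0.0004917713359842545
{'at': [256.1, 180.3], 'confidence': 0.84} [ 490.97333969 -323.71581549   58.        ]
green [ 491.8 -326.5   33.3   31.6   83. ]
```

View pics/w6.png

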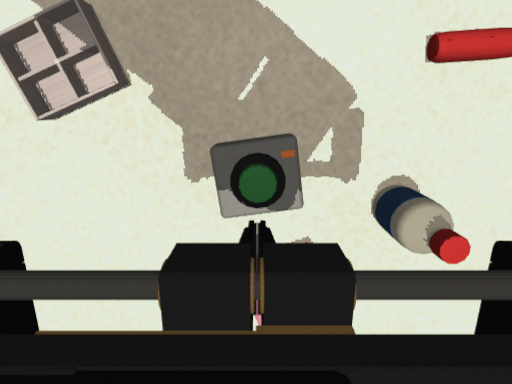

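This is the grey box with the green button at (257,182). The bottle to the right stays below the gripper body. I press it.

>>> {"api": "move_arm", "payload": {
  "commands": [
    [[0, 0.18, -0.7], 0, -1],
    [[0, 0.18, -0.7], 0, -1],
    [[0, 0, -0.7], 0, -1],
    [[0, 0, -0.7], 0, -1],
    [[0, 0, 0], 0, -1],
    [[0, 0, 0], 0, -1],
    [[0, 0, -0.1], 0, -1],
    [[0, 0, -0.1], 0, -1],
    [[0, 0, -0.1], 0, -1],
    [[0, 0, -0.1], 0, -1],
    [[0, 0, 0], 0, -1],
    [[0, 0, 0], 0, -1]
  ]
}}

```text
t: 16.87
eef_pos: [490.3, -327.1, 246.0]
tcp_rot: [3.141, 0.0, 1.449]
ft_force: [1.1, -0.2, 4.2]
opening: 0.002
grip_force: 1.3
```

>>> {"api": "move_arm", "payload": {
  "commands": [
    [[0, 0, -0.07], 0, -1],
    [[0, 0, -0.07], 0, -1],
    [[0, 0, -0.05], 0, -1],
    [[0, 0, 0], 0, -1],
    [[0, 0, 0], 0, -1],
    [[0, 0, 0], 0, -1]
  ]
}}

```text
t: 17.37
eef_pos: [490.2, -327.0, 242.0]
tcp_rot: [3.14, 0.001, 1.449]
ft_force: [-4.2, 3.1, 25.8]
opening: 0.002
grip_force: 12.7
```

The button is bottomed: 26 N at a hard stop. I take the hand away.

>>> {"api": "move_arm", "payload": {
  "commands": [
    [[0, 0, 0.2], 0, -1],
    [[0, 0, 0.6], 0, -1],
    [[0, 0, 1], 0, -1],
    [[0, 0, 1], 0, -1],
    [[0, 0, 1], 0, -1],
    [[0, 0, 1], 0, -1],
    [[0, 0, 0.5], 0, -1],
    [[0, 0, 0], 0, -1],
    [[0, 0, 0], 0, -1],
    [[0, 0, 0], 0, -1],
    [[0, 0, 0], 0, -1]
  ]
}}

```text
t: 18.28
eef_pos: [490.1, -327.0, 397.4]
tcp_rot: [-3.139, -0.001, 1.449]
ft_force: [0.2, 0.3, 0.2]
opening: 0.006
grip_force: 0.0
```

Run:
```python
from h import *
for n in("scene","side"):
  p=read_camera(n)
  for th in("blue_cap","black_cap"):
    for r in cut_out(th,p)[:1]: print(n,th,round(r["confidence"],2),onz(p,r["at"],23.5).round())
  m=redline(p)
s=env.state(); print(s["eef_pos"],s["ft_force"])
print(env.job_done())
```

```text
scene blue_cap 0.61 [562.  83.  24.]
scene black_cap 0.88 [546.  18.  24.]
side blue_cap 0.62 [564. 102.  24.]
[ 490.2441714  -327.02029079  398.54622003] [ 0.16100471 -0.02913694  0.54523397]
the job is handed in; nothing more can be done
None
```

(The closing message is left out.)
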